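Set the hand-over flap of a test desk wider on its stay

TASK

The hand-over flap in the desk screen stands ajar, its steel stay bar hooked over the little upright pin on the sill by the long slot. Take the stay by its knob, lift it off the pin, push the flap further open and drop the third opening from the hinged end (the second round hole from the knob) over the pin, so that the bar lies flat and fully down on its plate, and let go. Feel for the pin gently, without leaning on it, and leave everything else on the desk where it is.

Things in the scene. Friction and masses are not known exactly. Their poses are not given: they have to be found in the camera images.
- screen: Low aluminium and clear plastic desk screen on a grey sill board, fixed, 600 mm wide (its y). Origin on the desk under the middle of the sill; +x of its frame is the far side, away from the robot. Sill from -50 to +60 mm in x, top 20 mm above the desk; posts and panes 160 mm high, standing at x = +50 mm. It carries the keeper plate with the pin (see pin_mark).
- pin_mark (a point): Mark at (-10, -30, 30) mm in the screen's frame, on the top of the steel keeper plate (44 x 60 mm, top 30 mm above the desk). The plate was clamped up to 9 mm nearer or farther along the screen's x, so the pin is -9 to +9 mm off this mark in x (0 in y): feel for it. Pin: steel, on a rubber washer, upright, 8 mm thick, top 40 mm above the desk, bevelled 0.6 mm. It bends if the stay bears on it with over 25 N.
- stay: The stay: flat steel bar 24 mm wide, 6 thick, about 0.16 kg. Origin at its pivot on the flap, at the underside, 30 mm above the desk; the bar runs along its own -x, towards the robot, to 264 mm. Openings, from the pivot: slot at 83 mm (28 x 11), round 10 mm holes at 117, 151, 185 mm; black knob at 232 mm. At the pivot it turns freely all ways. It starts level, the slot over the pin, flat on the plate.
- slot1 (a point): Centre of the slot (first opening, 83 mm from the pivot; 28 mm along the bar, 11 mm wide), at the bar's underside. It is over the pin at the start.
- hole3 (a point): Centre of the third opening, the round 10 mm hole 151 mm from the pivot (second round hole from the knob), at the bar's underside. Seated, it is 30 mm above the desk, and the stay is level.
- knob_mid (a point): Point on the axis of the stay's knob, 26 mm above the bar's underside. The knob is black, upright, 16 mm in diameter, from the bar's top face (6 mm above the underside) to 43 mm above the underside, its rim bevelled over the last 3 mm. At the start it juts out past the sill over the desk, the bar's underside 30 mm above the desk.
- flap (a joint): Opening angle of the flap in rad, 0 shut, at most 1.15; starts near 0.26, about 0.61 (0.56 to 0.66) with the third opening on the pin. It opens to the far side (+x of the screen), counter-clockwise from above. Its stiff hinge keeps it where it is left and takes about 2 N at the stay's pivot to move. White frame with clear pane, 30 to 135 mm above the desk.
- flap_hinge (a point): On the flap's vertical hinge axis, at (50, 170, 30) mm in the screen's frame. Shut, the flap runs from there 340 mm along the screen's -y. The stay's pivot lies on the flap 200 mm along it from the hinge and 30 mm out from the pane's plane, on the side that faces the robot when shut.
- stamp: Black self-inking stamp, 34 x 42 x 68 mm, standing on the sill at its +y side; origin under its middle. To be left alone.
- dropper: Small white dropper bottle, 24 mm wide and 55 mm high, standing on the sill at its -y side; origin under its middle. To be left alone.
- cassette_a: White test cassette 70 x 22 x 6 mm lying on the desk at +y of the stay; origin under its middle. To be left alone.
- cassette_b: White test cassette 70 x 22 x 6 mm lying on the desk at -y of the stay; origin under its middle. To be left alone.
- marker: Marker pen 130 mm long, 11 mm thick, lying on the desk in front of the screen at +y; origin under its middle, pen along its x. To be left alone.
- water: Clear water bottle with blue cap, 64 mm wide, 223 mm high, at the far left of the robot; origin under its middle. To be left alone.
- tray: Grey open tray 160 x 110 x 35 mm at the right of the robot; origin under its middle. To be left alone.

How it is judged:
By the outcome, as a careful person would: the job done as asked, in the order asked, and still so for the second after the job is handed in, with the robot touching nothing.
It also fails if it takes over 69 s, if anything falls off the work surface, if the arm or the gripper's body presses on something with over 40 N, if the wrist force passes 120 N, or if a joint passes its speed limit or range.

ROBOT

A 6-joint arm with a two-finger parallel gripper is mounted at the origin on the work surface. World frame = base frame: x ahead of the robot, y to its left, z up, the work surface at z = 0. Lengths are in m, angles in degrees, forces in N, time in s.
With the tool pointing down it reaches from about 0.325 to 0.9 m from the base axis. Payload 3.5 kg.
Tool frame: the origin (TCP) lies midway between the tips of the shut fingers; the grasp point (between the pads) lies 19 mm behind it; z points along the fingers, y is the direction in which the jaws open and shut (so a half turn about z gives the same grasp; the last joint's range is limited). The gripper opens to 85 mm and grips with 20 to 120 N. Pads are 22 mm wide; open, the fingers measure 114 mm over their backs; the gripper's body (76 mm by 85 mm) begins 54 mm behind the grasp point. The pads swing forward as they close: fully open they stand 13 mm farther back than shut.
Start: joints at [57.96, 15.837, -1.513, 72.651, 0, 84.076], TCP at [0.275, 0.561, 0.231] pointing down, gripper open.
Joint ranges: [-178.77, 178.77], [-48.84, 107.48], [-61.69, 71.31], [-111.58, 123.2], [-90, 87.43], [-180, 180]. Speed limits (degrees/s): [147.25, 147.25, 180, 180, 180, 180].

INTERFACE

Orientations are given as a 3x3 rotation matrix whose columns are the frame's x, y, z axes.
In Python, from station import r, get_image, nets gives the robot as it stands.
- The arm moves only by the tool apply_moves, never from a script. Its argument "deltas" is a list of rows, each a list of 7 numbers: the turn, a rotation vector about the tool's x, y, z scaled (see below), then the shift along the tool's x, y, z scaled (see below), then the opening, from -1 (shut) to 1 (fully open). A call has exactly 8 rows; each row is the pose to reach, as a shift and turn from the pose commanded when the call began, along the tool's axes at that moment; what a row does not reach only later rows make up. The controller multiplies each number of a shift by 50 cm and each number of a turn by 30 degrees. A row lasts 1/8 s, in which the tool goes at most 62.5 mm and 10.7 degrees, less where a joint would pass 70% of its speed; a pose out of reach is approached as far as the arm can. A call with a number of a shift or a turn outside -1 to 1 is refused whole. A call with a gripper value outside its range is refused whole. The fingers move at their own pace and stop on an object; "squeeze" is the grip in N (left out, the last holds). Time passes only in rows, so rows that repeat a pose let the fingers close, or fill a call up. It gives the time, the measured TCP pose, the force and the opening at its end, in the units of the state.
- r.read_state(): the state, without advancing time (a new reading comes with each control period).
- get_image(name): name is "scene" or "top" or "wrist"; returns a dict with "pixels" (420x560x3 uint8, red, green, blue), "mtx" (3x3 intrinsics, pixels), "camera_from_world" (4x4, takes a point from world to camera coordinates). Camera axes: x right, y down, z forward; pixel columns grow to the right and rows downward; lengths in m; the calibration is good to about 2 mm. A picture is of the moment at which its call begins. There is no depth.
- r.job_done(): hands the job in, once; it reports no verdict.
Trained networks look in a picture, given as the dict that the camera call returned (one of the last four; its "shot" number tells which), for a name from the list of things; names that differ only in an ending like _2 or _b are one class to them, and where a whole thing is asked for, a point or a joint stands for the part that bears it (a point fixed in the world has none). Each returns a list of dicts, best first, with "score" (0 to 1); they miss things now and then, are a little off and sometimes report something else, mostly with a low value. They report only what shows in the picture. A call takes as long as a camera call.
- nets.spot_in(picture, thing): "at" ([x, y, z] in m, in world coordinates, good to about 4 mm: the middle of the surface that is visible of it).
- nets.spot_point(picture, thing): "at" ([x, y, z] in m, in world coordinates, good to about 4 mm: a listed point, or the origin of a listed thing).
The state is a dict: "clock": time; "joints": joint angles; "dq": joint speeds; "joint_efforts": joint torques, N m; "ee_pos": TCP position; "tool_rot": TCP orientation; "force": force on the tool from outside, world axes, zero at the start; "torque": the same for the moment, N m; "finger_gap": finger opening in m.
Only numpy, scipy, OpenCV 4.12 (cv2) and the standard library are available. Lean on these libraries where they do the work, as an engineer would, in place of code of your own. Each camera call takes 0.05 s, during which the arm holds its last target.

## Working session

There is one attempt and no reset: what is moved stays moved. The work goes in short steps, Python scripts to look and compute and a tool call to move; the robot and the scene stay as the last step left them, time stands still between calls to the robot, and variables do not carry over. Pictures are saved under pics/ and viewed, and the job is handed in when it is done.

Besides the shell and the picture viewer there is one more tool, called after "Call:" in YAML: its name, and indented under it one key for each argument. apply_moves: Moves the arm, as the interface text tells. Shifts and turns lie within -1 to 1; 1 stands for 50 cm of shift or 30 degrees of turn. Its arguments: {"type":"object","properties":{"deltas":{"type":"array","items":{"type":"array","items":{"type":"number","minimum":-1,"maximum":1}}},"squeeze":{"type":"number"}},"required":["deltas"]}

```bash
ls; mkdir -p pics; python3 - <<'E'
from station import r,get_image,nets
import cv2,numpy as np
s=r.read_state();print(s)
for n in ["scene","top"]:
    p=get_image(n);cv2.imwrite(f"pics/{n}0.png",p["pixels"][:,:,::-1])
    for t in ["screen","pin_mark","slot1","hole3","knob_mid","flap_hinge","stay","stamp","dropper"]:
        print(n,t,[(np.round(d["at"],4).tolist(),round(d["score"],2)) for d in nets.spot_point(p,t)[:2]])
E
```

```text
pics
{'clock': 0.0, 'joints': array([ 5.79609166e+01,  1.58799276e+01, -1.59724320e+00,  7.26501035e+01,
       -3.38078162e-04,  8.40746279e+01]), 'dq': array([ 0.03543677,  0.07654963,  0.04212487,  0.0449207 , -0.00277982,
        0.01938835]), 'joint_efforts': array([ 8.36590198e-05, -4.45501363e+01,  2.95207822e+01,  1.62803871e-02,
        4.21476273e-05,  1.34233906e-05]), 'ee_pos': array([0.27470666, 0.5605367 , 0.23014653]), 'tool_rot': array([[-8.97922141e-01,  4.40152760e-01, -1.17342142e-03],
       [ 4.40154267e-01,  8.97920188e-01, -1.88614225e-03],
       [ 2.23448063e-04, -2.21009533e-03, -9.99997533e-01]]), 'force': array([0.40558316, 0.15090657, 0.40006866]), 'torque': array([0.02181468, 0.0228842 , 0.04223691]), 'finger_gap': 0.0855302976106159}
scene screen [([0.6746, 0.0418, -0.0014], 0.87)]
scene pin_mark [([0.6638, 0.0135, 0.0319], 0.56)]
scene slot1 [([0.6641, 0.0158, 0.0332], 0.92)]
scene hole3 [([0.5983, 0.0172, 0.0335], 0.93)]
scene knob_mid [([0.5204, 0.0194, 0.0564], 0.98)]
scene flap_hinge [([0.7258, 0.2183, 0.0348], 0.57)]
scene stay []
scene stamp []
scene dropper [([0.669, -0.1134, 0.0243], 0.51)]
top screen [([0.6749, 0.0444, -0.0006], 0.84)]
top pin_mark [([0.662, 0.0186, 0.0317], 0.57), ([0.5026, -0.1373, 0.0001], 0.57)]
top slot1 [([0.662, 0.0174, 0.0245], 0.56)]
top hole3 [([0.5971, 0.019, 0.0318], 0.85)]
top knob_mid [([0.5166, 0.0212, 0.0528], 0.88), ([0.6617, 0.1731, 0.0241], 0.41)]
top flap_hinge [([0.7259, 0.2147, 0.0303], 0.71)]
top stay [([0.7452, 0.0175, 0.0374], 0.85)]
top stamp [([0.6605, 0.1758, 0.0202], 0.84)]
top dropper [([0.5148, 0.022, 0.052], 0.5), ([0.6672, -0.1115, 0.0185], 0.45)]
```

View pics/scene0.png

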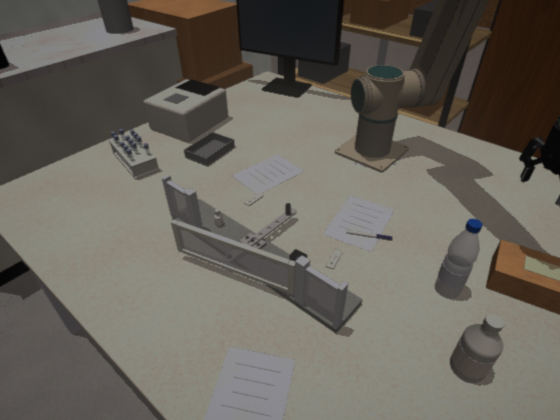

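View pics/top0.png

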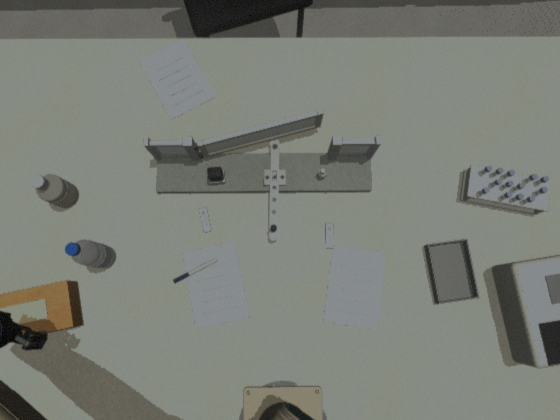

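```bash
cat > h.py <<'E'
import numpy as np,json,os
from scipy.spatial.transform import Rotation as Ro
F='cmd.json'
def load():
    d=json.load(open(F)); return np.array(d['p']),np.array(d['R'])
def save(p,R): json.dump({'p':list(map(float,p)),'R':np.array(R).tolist()},open(F,'w'))
def commit(row):  # last row sent (7 numbers)
    p,R=load(); save(p+R@(np.array(row[3:6])*.5), R@Ro.from_rotvec(np.deg2rad(np.array(row[:3])*30)).as_matrix())
def row(pt,Rt):
    p,R=load(); return np.r_[Ro.from_matrix(R.T@Rt).as_rotvec(degrees=True)/30, R.T@(pt-p)/.5]
def Rdown(yaw=0,pitch=0):
    # tool y along bar lateral; yaw=bar yaw (deg), pitch=knob-end up (deg)
    B=Ro.from_euler('ZY',[yaw,pitch],degrees=True).as_matrix() # bar frame: -x towards knob
    return B@np.diag([-1,1,-1.])
if __name__=='__main__':
    a=63.887*np.pi/180;c,s=np.cos(a),np.sin(a)
    y=np.array([c,s,0]);z=np.array([0,0,-1.]);x=np.cross(y,z)
    save([.275,.561,.231],np.c_[x,y,z])
E
python3 h.py; python3 - <<'E'
from h import *
print(load()[1]); print(np.round(row(np.array([.5,.02,.22]),Rdown()),4))
E
```

```text
[[-0.89792773  0.44014291  0.        ]
 [ 0.44014291  0.89792773  0.        ]
 [ 0.          0.         -1.        ]]
[ 0.      0.     -0.8704 -0.8803 -0.7735  0.022 ]
```

Call:
apply_moves:
  deltas:
    - [0, 0, -0.1, -0.06, -0.05, 0.003, 0]
    - [0, 0, -0.2, -0.16, -0.14, 0.006, 0]
    - [0, 0, -0.32, -0.27, -0.24, 0.008, 0]
    - [0, 0, -0.44, -0.38, -0.335, 0.012, 0]
    - [0, 0, -0.56, -0.5, -0.43, 0.015, 0]
    - [0, 0, -0.68, -0.61, -0.53, 0.017, 0]
    - [0, 0, -0.8, -0.7, -0.62, 0.02, 0]
    - [0, 0, -0.87, -0.78, -0.69, 0.022, 0]

```text
clock: 2.0
ee_pos: [0.4577, 0.1191, 0.2216]
tool_rot: [[-1.0, -0.001, 0.001], [-0.001, 1.0, 0.0], [-0.001, 0.0, -1.0]]
force: [1.3, -0.3, -0.0]
finger_gap: 0.0428
```

```bash
python3 - <<'E'
from h import *
commit([0,0,-0.87,-0.78,-0.69,0.022,0])
print(load()); print(np.round(row(np.array([.5,.02,.20]),Rdown()),4))
E
```

```text
(array([0.47334251, 0.0795592 , 0.22      ]), array([[-9.99999974e-01,  2.26892801e-04,  0.00000000e+00],
       [ 2.26892801e-04,  9.99999974e-01,  0.00000000e+00],
       [ 0.00000000e+00,  0.00000000e+00, -1.00000000e+00]]))
[ 0.      0.     -0.0004 -0.0533 -0.1191  0.04  ]
```

Call:
apply_moves:
  deltas:
    - [0, 0, 0, -0.03, -0.06, 0.02, 0]
    - [0, 0, 0, -0.05, -0.12, 0.04, 0]
    - [0, 0, 0, -0.053, -0.12, 0.04, 0]
    - [0, 0, 0, -0.053, -0.12, 0.04, 0]
    - [0, 0, 0, -0.053, -0.12, 0.04, 0]
    - [0, 0, 0, -0.053, -0.12, 0.04, 0]
    - [0, 0, 0, -0.053, -0.12, 0.04, 0]
    - [0, 0, 0, -0.053, -0.12, 0.04, 0]

```text
clock: 3.0
ee_pos: [0.4835, 0.0612, 0.2013]
tool_rot: [[-1.0, -0.0, 0.0], [-0.0, 1.0, -0.0], [-0.0, -0.0, -1.0]]
force: [-0.8, 0.8, -0.2]
finger_gap: 0.0427
```

```bash
python3 - <<'E'
from h import *
commit([0,0,0,-0.053,-0.12,0.04,0])
print(load()[0])
from station import r,get_image,nets
import cv2
s=r.read_state();print(s['ee_pos'],s['force'],s['clock'])
p=get_image("wrist");cv2.imwrite("pics/w1.png",p["pixels"][:,:,::-1])
import pickle;pickle.dump(p,open('w1.pkl','wb'));print(p['mtx'],p['camera_from_world'])
for t in ["slot1","hole3","knob_mid"]:
    print(t,[(np.round(d["at"],4).tolist(),round(d["score"],2)) for d in nets.spot_point(p,t)[:2]])
E
```

```text
[0.4998289  0.01955318 0.2       ]
[0.48348731 0.06123823 0.20125443] [-0.75313279  0.84654864 -0.18102211] 3.0
[[293.21928735   0.         282.0761785 ]
 [  0.         293.21928735 214.04692382]
 [  0.           0.           1.        ]] [[-8.42567404e-05  9.99999980e-01  1.80705414e-04 -6.16995259e-02]
 [ 9.53946886e-01  2.61692476e-05  2.99975562e-01 -4.90497757e-01]
 [ 2.99975551e-01  1.97658330e-04 -9.53946869e-01  2.06206881e-01]
 [ 0.00000000e+00  0.00000000e+00  0.00000000e+00  1.00000000e+00]]
slot1 [([0.6645, 0.0203, 0.033], 0.79), ([0.4998, -0.1356, 0.0024], 0.52)]
hole3 [([0.593, 0.0185, 0.0337], 0.69)]
knob_mid [([0.5177, 0.0233, 0.0543], 0.6)]
```

View pics/w1.png

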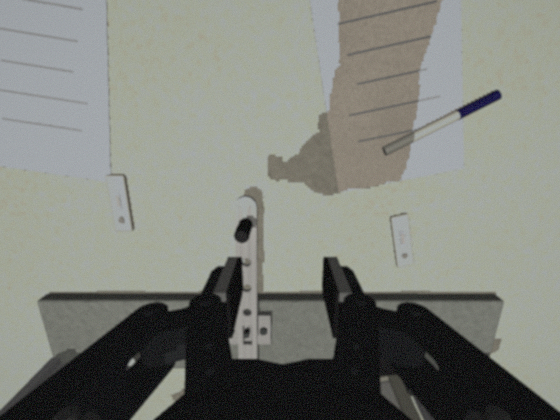

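```bash
python3 - <<'E'
import pickle,cv2,numpy as np
p=pickle.load(open('w1.pkl','rb'));im=p['pixels'][:,:,::-1]
cv2.imwrite('pics/w1c.png',cv2.resize(im[190:370,200:300],None,fx=4.4,fy=3.3,interpolation=cv2.INTER_CUBIC))
T=p['camera_from_world'];print(-T[:3,:3].T@T[:3,3])
K=p['mtx']
for q in [(.5185,.02,.036),(.5185,.02,.073),(.664,.0135,.036),(.664,.0135,.04),(.6,.0172,.036)]:
    c=K@(T[:3,:3]@np.array(q)+T[:3,3]);print(q,c[:2]/c[2])
E
```

```text
[0.40604659 0.0616716  0.3438589 ]
(0.5185, 0.02, 0.036) [244.69749529 227.41201905]
(0.5185, 0.02, 0.073) [240.18769205 240.16818404]
(0.664, 0.0135, 0.036) [243.94794521 335.52445471]
(0.664, 0.0135, 0.04) [243.55234807 337.74473857]
(0.6, 0.0172, 0.036) [244.95551781 291.27398986]
```

View pics/w1c.png

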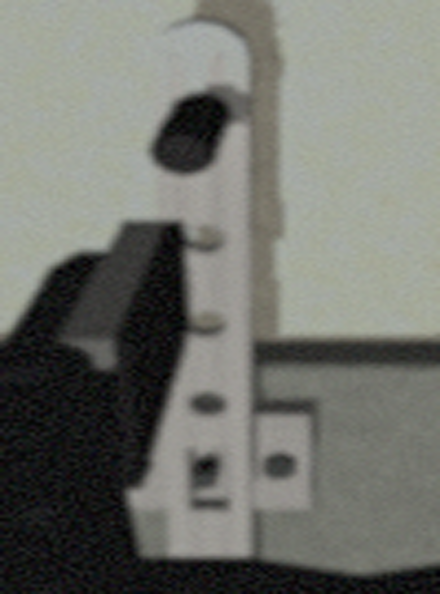

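Call:
apply_moves:
  deltas:
    - [0, 0, 0, -0.08, -0.03, 0.04, 0]
    - [0, 0, 0, -0.16, -0.07, 0.08, 0]
    - [0, 0, 0, -0.213, -0.087, 0.1, 0]
    - [0, 0, 0, -0.213, -0.087, 0.1, 0]
    - [0, 0, 0, -0.213, -0.087, 0.1, 0]
    - [0, 0, 0, -0.213, -0.087, 0.1, 0]
    - [0, 0, 0, -0.213, -0.087, 0.1, 0]
    - [0, 0, 0, -0.213, -0.087, 0.1, 0]

```text
clock: 4.2
ee_pos: [0.5898, 0.0177, 0.1516]
tool_rot: [[-1.0, -0.0, 0.001], [-0.0, 1.0, -0.0], [-0.001, -0.0, -1.0]]
force: [-0.2, -0.9, 0.3]
finger_gap: 0.0433
```

```bash
python3 - <<'E'
from h import *
from station import r,get_image,nets
import cv2
s=r.read_state();print(s['ee_pos'],s['force'],s['clock'])
p=get_image("wrist");cv2.imwrite("pics/w2.png",p["pixels"][:,:,::-1])
import pickle;pickle.dump(p,open('w2.pkl','wb'))
T=p['camera_from_world'];print(-T[:3,:3].T@T[:3,3])
for t in ["slot1","hole3"]:
    print(t,[(np.round(d["at"],4).tolist(),round(d["score"],2)) for d in nets.spot_point(p,t)[:2]])
im=p['pixels'][:,:,::-1]
cv2.imwrite('pics/w2c.png',cv2.resize(im[150:350,220:340],None,fx=4,fy=3,interpolation=cv2.INTER_CUBIC))
E
```

```text
[0.5898205  0.01765266 0.15163996] [-0.21382972 -0.87674718  0.33346909] 4.2
[0.51228656 0.01812195 0.29419774]
slot1 [([0.6611, 0.0194, 0.0355], 0.63)]
hole3 [([0.5941, 0.0203, 0.0336], 0.57)]
```

View pics/w2.png

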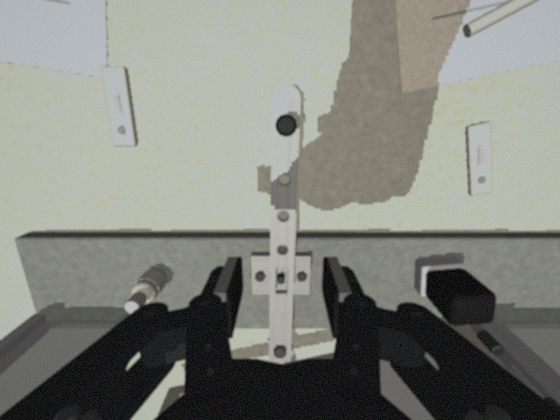

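View pics/w2c.png

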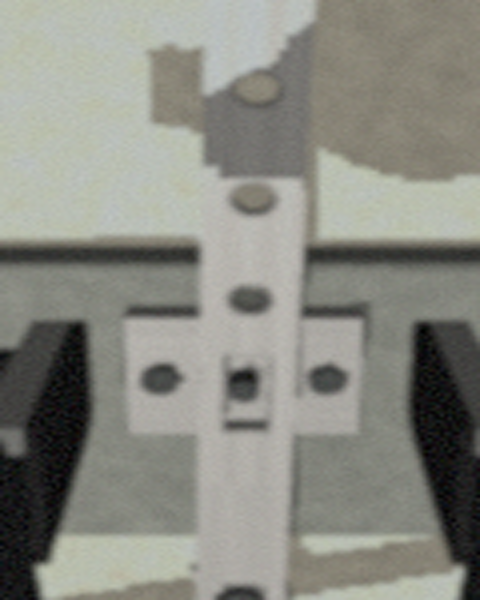

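```bash
cat >> h.py <<'E'
def bp(p,u,v,z):
    T=p['camera_from_world'];R=T[:3,:3];c=-R.T@T[:3,3]
    d=R.T@np.linalg.inv(p['mtx'])@np.array([u,v,1.]);return c+d*(z-c[2])/d[2]
E
python3 - <<'E'
from h import *
import pickle,cv2
p=pickle.load(open('w2.pkl','rb'))
C=lambda a,b,z:np.round(bp(p,220+a/4,150+b/3,z)*1e3,1)
print('plate near L/R',C(127,320,.03),C(360,320,.03),'far',C(127,434,.03),C(360,434,.03))
print('screws',C(160,378,.03),C(327,378,.03))
for nm,a,b in [('h185',257,87),('h151',253,197),('h117',249,299),('slotnear',243,355),('slotfar',246,428),('pivot',240,600)]: print(nm,C(a,b,.036))
print('pin',C(243,384,.04),C(243,384,.03))
print('sill edge near top',C(100,262,.02),C(400,262,.02),C(100,247,.02))
print('knob top',np.round(bp(p,286.5,124.5,.073)*1e3,1))
im=p['pixels'][:,:,::-1]
cv2.imwrite('pics/w2d.png',cv2.resize(im[245:305,245:320],None,fx=10,fy=10,interpolation=cv2.INTER_CUBIC))
E
```

```text
plate near L/R [639.7 -11.9  30. ] [639.7  45.8  30. ] far [682.9 -13.2  30. ] [682.9  47.   30. ]
screws [661.2  -4.2  30. ] [661.2  38.1  30. ]
h185 [560.9  20.1  36. ]
h151 [595.2  19.2  36. ]
h117 [629.4  18.3  36. ]
slotnear [649.4  16.8  36. ]
slotfar [676.7  17.6  36. ]
pivot [747.7  15.9  36. ]
pin [657.8  16.8  40. ] [663.5  16.8  30. ]
sill edge near top [623.2 -19.1  20. ] [623.2  56.3  20. ] [617.8 -18.9  20. ]
knob top [514.2  21.3  73. ]
```

View pics/w2d.png

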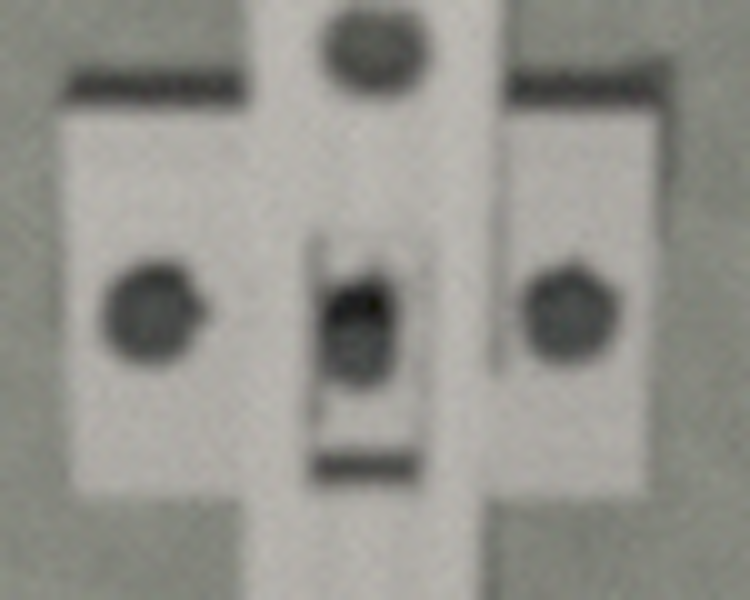

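Call:
apply_moves:
  deltas:
    - [0, 0, 0.02, 0.05, 0.002, 0, 0]
    - [0, 0, 0.04, 0.11, 0.005, 0, 0]
    - [0, 0, 0.05, 0.145, 0.0074, 0.01, 0]
    - [0, 0, 0.05, 0.151, 0.0074, 0.07, 0]
    - [0, 0, 0.05, 0.151, 0.0074, 0.13, 0]
    - [0, 0, 0.05, 0.151, 0.0074, 0.19, 0]
    - [0, 0, 0.05, 0.151, 0.0074, 0.215, 0]
    - [0, 0, 0.05, 0.151, 0.0074, 0.22, 0]

```text
clock: 5.35
ee_pos: [0.5141, 0.0212, 0.0407]
tool_rot: [[-1.0, 0.026, -0.001], [0.026, 1.0, 0.0], [0.001, 0.0, -1.0]]
force: [-0.0, -0.2, 0.2]
finger_gap: 0.0427
```

```bash
python3 - <<'E'
from h import *
from station import r,get_image,nets
import cv2
s=r.read_state();print(s['ee_pos'],s['force'],s['clock'])
p=get_image("wrist");cv2.imwrite("pics/w3.png",p["pixels"][:,:,::-1])
from scipy.optimize import brentq
pin=np.array([661.,17.]);H=np.array([724,217.])
def P(t):return H+200*np.array([np.sin(t),-np.cos(t)])+30*np.array([-np.cos(t),-np.sin(t)])
for dx in (-2,0,2):
    t=brentq(lambda t:np.linalg.norm(P(t)-pin-[dx,0])-151,.4,.9);u=(P(t)-pin-[dx,0])/151
    print(dx,t,P(t),np.degrees(np.arctan2(u[1],u[0])),P(t)-232*u)
print(P(.26))
E
```

```text
[0.51407968 0.02116252 0.04067797] [-0.02561384 -0.22667297  0.20705592] 5.35
-2 0.5831646647079615 [809.09193782  33.53512021] 6.286730328584428 [578.4871062    8.13016731]
0 0.5935403532397355 [810.99089788  34.42786717] 6.627639411530865 [580.54130644   7.65127655]
2 0.6039242260584147 [812.88197977  35.34099617] 6.9765757785382485 [582.59973271   7.16145239]
[746.42441103  16.00958782]
```

View pics/w3.png

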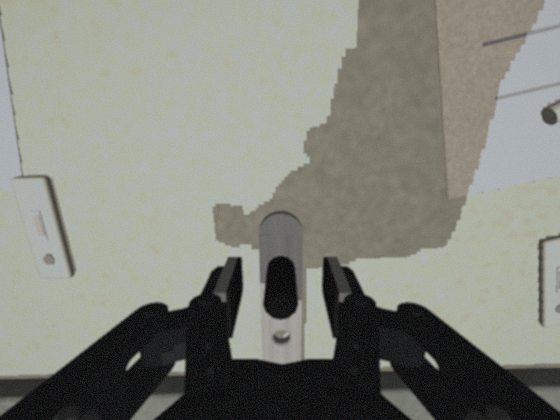

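Call:
apply_moves:
  deltas:
    - [0, 0, 0, 0, 0, 0, -0.5]
    - [0, 0, 0, 0, 0, 0, -1]
    - [0, 0, 0, 0, 0, 0, -1]
    - [0, 0, 0, 0, 0, 0, -1]
    - [0, 0, 0, 0, 0, 0, -1]
    - [0, 0, 0, 0, 0, 0, -1]
    - [0, 0, 0, 0, 0, 0, -1]
    - [0, 0, 0, 0, 0, 0, -1]
  squeeze: 50

```text
clock: 6.4
ee_pos: [0.5157, 0.021, 0.0423]
tool_rot: [[-1.0, 0.027, 0.002], [0.027, 1.0, -0.0], [-0.002, -0.0, -1.0]]
force: [0.0, -0.2, 6.3]
finger_gap: 0.0144
```

```bash
cat >> h.py <<'E'
# model: stay poses (mm). TCP pose for flap angle t, bar yaw (deg), pitch (deg), knob dist 232, TCP h above underside
H=np.array([724.,217.])
def Pv(t):return H+200*np.array([np.sin(t),-np.cos(t)])+30*np.array([-np.cos(t),-np.sin(t)])
def tcp(P,yaw,pitch,h,kd=232.):
    B=Rdown(yaw,pitch)@np.diag([-1,1,-1.])
    return (np.r_[P,30.]+B@np.array([-kd,0,h]))/1e3, Rdown(yaw,pitch)
E
python3 - <<'E'
from h import *
from station import r,get_image,nets
s=r.read_state();print(s['ee_pos'],s['force'],s['torque'],s['clock'],s['finger_gap'],s['tool_rot'])
E
```

```text
[0.5157039  0.02099893 0.04234085] [ 0.04026341 -0.23007035  6.28446211] [ 0.00244416  0.13315263 -0.02368619] 6.4 0.014391521213736208 [[-9.99646124e-01  2.65035814e-02  2.27748284e-03]
 [ 2.65028863e-02  9.99648681e-01 -3.34825100e-04]
 [-2.28555678e-03 -2.74346745e-04 -9.99997350e-01]]
```

```bash
python3 - <<'E'
from h import *
p0,R0=tcp(Pv(.26),-1.5,0,12.3,230.7);print(p0)
save(p0,R0)
for f in (.15,.5,1):
    print(np.round(row(*tcp(Pv(.26),-1.5,10.5*f,12.3,230.7)),3))
t=tcp(Pv(.26),-1.5,10.5,12.3,230.7);save(*t)
print('push')
for f in np.arange(1,9)/8:
    print(np.round(row(*tcp(Pv(.26+.3335*f),-1.5+8.13*f,10.5-4*f,12.3,230.7)),3))
E
```

```text
[0.51580347 0.02204861 0.0423    ]
[-0.     0.052  0.    -0.001  0.    -0.013]
[-0.     0.175  0.    -0.004  0.    -0.042]
[-0.     0.35   0.    -0.012 -0.    -0.084]
push
[ 0.006 -0.017 -0.033 -0.016 -0.005  0.001]
[ 0.012 -0.033 -0.067 -0.033 -0.01   0.002]
[ 0.017 -0.05  -0.1   -0.049 -0.014  0.003]
[ 0.022 -0.067 -0.134 -0.065 -0.017  0.004]
[ 0.027 -0.083 -0.167 -0.081 -0.02   0.005]
[ 0.032 -0.1   -0.201 -0.098 -0.022  0.006]
[ 0.036 -0.117 -0.234 -0.114 -0.023  0.007]
[ 0.04  -0.133 -0.268 -0.13  -0.024  0.008]
```

Call:
apply_moves:
  deltas:
    - [0, 0.03, 0, 0, 0, -0.01, -1]
    - [0, 0.08, 0, -0.002, 0, -0.021, -1]
    - [0, 0.13, 0, -0.003, 0, -0.032, -1]
    - [0, 0.18, 0, -0.004, 0, -0.044, -1]
    - [0, 0.24, 0, -0.006, 0, -0.058, -1]
    - [0, 0.3, 0, -0.009, 0, -0.072, -1]
    - [0, 0.35, 0, -0.012, 0, -0.084, -1]
    - [0, 0.35, 0, -0.012, 0, -0.084, -1]

```text
clock: 7.4
ee_pos: [0.5211, 0.0209, 0.0832]
tool_rot: [[-0.983, 0.026, -0.182], [0.026, 1.0, 0.005], [0.182, -0.0, -0.983]]
force: [0.6, -0.5, -0.7]
finger_gap: 0.0145
```

```bash
python3 - <<'E'
from h import *
from station import r,get_image,nets
import cv2
s=r.read_state();print(s['ee_pos'],s['force'],s['torque'],s['clock'],s['finger_gap'],s['tool_rot'])
p=get_image("scene");cv2.imwrite("pics/s4.png",cv2.resize(p["pixels"][150:330,140:380,::-1],None,fx=3,fy=3))
p=get_image("wrist");cv2.imwrite("pics/w4.png",p["pixels"][:,:,::-1])
E
```

```text
[0.52109058 0.02094597 0.08317651] [ 0.5745876  -0.52524215 -0.66512516] [-0.06181842 -0.50443417  0.00160403] 7.4 0.014504183713730686 [[-9.82918628e-01  2.64518458e-02 -1.82129820e-01]
 [ 2.60115384e-02  9.99650089e-01  4.80626597e-03]
 [ 1.82193226e-01 -1.33084615e-05 -9.83262746e-01]]
```

View pics/s4.png

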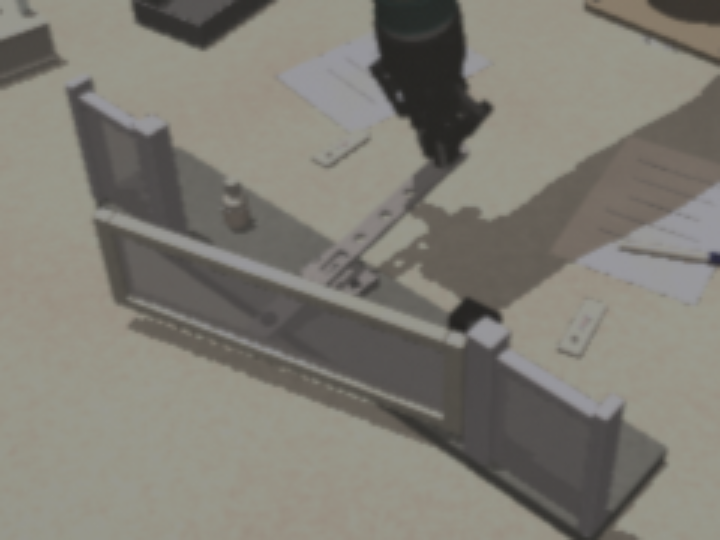

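View pics/w4.png

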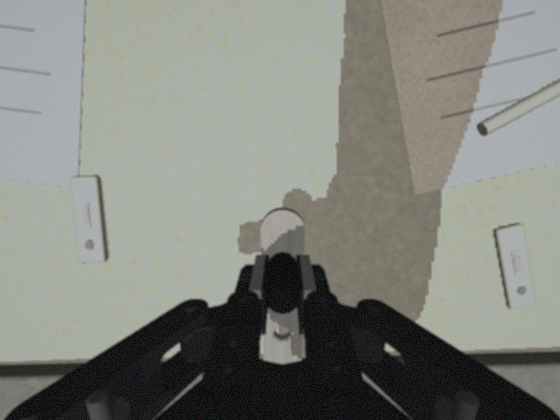

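```bash
python3 - <<'E'
from h import *
p,R=np.array([.5211,.0209,.0832]),Rdown(-1.5,10.5)
save(p,R)
a,_=tcp(Pv(.26),-1.5,10.5,12.3,230.7)
b,_=tcp(Pv(.5935),6.63,6.5,12.3,230.7)
print(a,b)
off=np.array([0,-.0008,0])
for f in np.arange(1,9)/8:
    q,Q=tcp(Pv(.26+.3335*f),-1.5+8.13*f,10.5-4*f,12.3,230.7)
    q=q+ (p-a)*(1-f)+off*f
    print(np.round(row(q,Q),4),q)
E
```

```text
[0.52190596 0.02188881 0.08413577] [0.58468249 0.00812035 0.06833692]
[ 0.006  -0.0167 -0.0333 -0.0164 -0.0053  0.0007] [0.52902482 0.01805371 0.08135497]
[ 0.0118 -0.0333 -0.0667 -0.0328 -0.0099  0.0014] [0.53698395 0.01553783 0.07950597]
[ 0.0172 -0.05   -0.1002 -0.0493 -0.0138  0.0021] [0.54496342 0.01335202 0.07765314]
[ 0.0224 -0.0666 -0.1336 -0.0658 -0.0171  0.0029] [0.55294931 0.01149532 0.07579664]
[ 0.0272 -0.0833 -0.1672 -0.0822 -0.0198  0.0036] [0.56092781 0.00996619 0.07393662]
[ 0.0318 -0.0999 -0.2008 -0.0986 -0.0218  0.0044] [0.5688852  0.00876254 0.07207322]
[ 0.0361 -0.1165 -0.2344 -0.1149 -0.0231  0.0051] [0.5768079  0.00788168 0.0702066 ]
[ 0.0401 -0.1331 -0.2681 -0.1311 -0.0238  0.0059] [0.58468249 0.00732035 0.06833692]
```

Call:
apply_moves:
  deltas:
    - [0.006, -0.017, -0.033, -0.016, -0.005, 0.001, -1]
    - [0.012, -0.033, -0.067, -0.033, -0.01, 0.001, -1]
    - [0.017, -0.05, -0.1, -0.049, -0.014, 0.002, -1]
    - [0.022, -0.067, -0.134, -0.066, -0.017, 0.003, -1]
    - [0.027, -0.083, -0.167, -0.082, -0.02, 0.004, -1]
    - [0.032, -0.1, -0.2, -0.099, -0.022, 0.004, -1]
    - [0.036, -0.117, -0.234, -0.115, -0.023, 0.005, -1]
    - [0.04, -0.133, -0.268, -0.131, -0.024, 0.006, -1]

```text
clock: 8.5
ee_pos: [0.5845, 0.0072, 0.0681]
tool_rot: [[-0.987, -0.116, -0.112], [-0.116, 0.993, -0.013], [0.113, -0.0, -0.994]]
force: [-2.5, -0.1, -0.2]
finger_gap: 0.0145
```

Call:
apply_moves:
  deltas:
    - [0, 0, 0, 0, 0, 0, -1]
    - [0, 0, 0, 0, 0, 0, -1]
    - [0, 0, 0, 0, 0, 0, -1]
    - [0, 0, 0, 0, 0, 0, -1]
    - [0, 0, 0, 0, 0, 0, -1]
    - [0, 0, 0, 0, 0, 0, -1]
    - [0, 0, 0, 0, 0, 0, -1]
    - [0, 0, 0, 0, 0, 0, -1]

```text
clock: 9.5
ee_pos: [0.5841, 0.0073, 0.0683]
tool_rot: [[-0.987, -0.115, -0.112], [-0.114, 0.993, -0.013], [0.113, -0.0, -0.994]]
force: [2.1, -0.3, -1.0]
finger_gap: 0.0143
```

```bash
python3 - <<'E'
from h import *
from station import r,get_image,nets
import cv2
s=r.read_state();print(s['ee_pos'],s['force'],s['torque'],s['clock'],s['finger_gap'],s['tool_rot'])
p=get_image("scene");cv2.imwrite("pics/s5.png",cv2.resize(p["pixels"][150:330,140:380,::-1],None,fx=3,fy=3))
p=get_image("top");cv2.imwrite("pics/t5.png",cv2.resize(p["pixels"][90:260,190:350,::-1],None,fx=4.5,fy=3.5))
p=get_image("wrist");cv2.imwrite("pics/w5.png",p["pixels"][:,:,::-1])
E
```

```text
[0.58412722 0.00728466 0.06834848] [ 2.09753749 -0.32192412 -1.00601952] [ 0.02871497 -0.62323746 -0.09524156] 9.5 0.014318259908516167 [[-9.86970486e-01 -1.15192028e-01 -1.12339024e-01]
 [-1.14449070e-01  9.93343242e-01 -1.30619637e-02]
 [ 1.13095844e-01 -3.46758591e-05 -9.93584082e-01]]
```

View pics/s5.png

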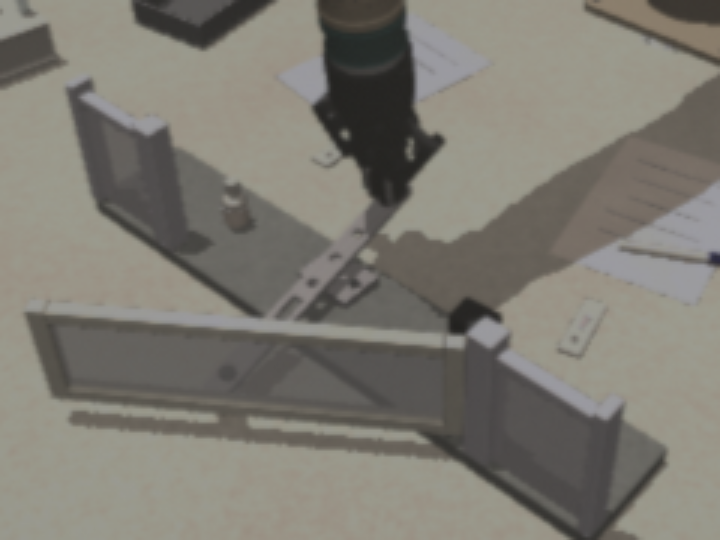

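View pics/w5.png

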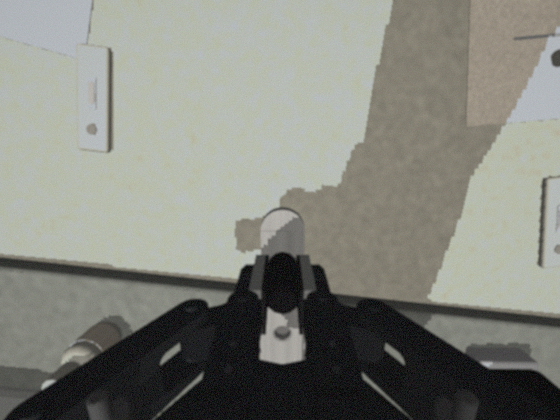

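```bash
python3 - <<'E'
from h import *
a=tcp(Pv(.5935),6.63,6.5,12.3,230.7)
print(a[0])
save(*a)
for ph in (4.2,3.4,2.6,2,1.5,1,.5,0):
    b=tcp(Pv(.5935),6.63,ph,12.3,230.7); print(ph,np.round(row(*b),4),b[0]+[0,-.0008,0])
a=tcp(Pv(.5935),6.63,4.2,12.3,230.7);save(*a)
for ph in (3.4,2.6,2,1,0):
    b=tcp(Pv(.5935),6.63,ph,12.3,230.7); print(ph,np.round(row(*b),4))
E
```

```text
[0.58468249 0.00812035 0.06833692]
4.2 [-0.     -0.0767  0.      0.0006 -0.      0.0185] [0.58333656 0.00716391 0.05916302]
3.4 [-0.     -0.1033 -0.      0.0007 -0.      0.025 ] [0.58295429 0.00711947 0.05596033]
2.6 [-0.     -0.13   -0.      0.0006 -0.      0.0314] [0.58261648 0.00708021 0.05275258]
2 [-0.     -0.15    0.      0.0005 -0.      0.0363] [0.58239234 0.00705415 0.05034382]
1.5 [-0.     -0.1667  0.      0.0004  0.      0.0403] [0.5822247  0.00703467 0.04833481]
1 [-0.     -0.1833  0.      0.0002 -0.      0.0443] [0.58207448 0.00701721 0.0463244 ]
0.5 [-0.     -0.2     0.      0.      0.      0.0484] [0.58194169 0.00700177 0.04431274]
0 [-0.000e+00 -2.167e-01  0.000e+00 -2.000e-04 -0.000e+00  5.240e-02] [0.58182635 0.00698837 0.0423    ]
3.4 [-0.     -0.0267 -0.      0.0003 -0.      0.0064]
2.6 [ 0.     -0.0533 -0.      0.0005 -0.      0.0129]
2 [ 0.     -0.0733  0.      0.0006 -0.      0.0177]
1 [ 0.     -0.1067  0.      0.0007 -0.      0.0258]
0 [-0.     -0.14    0.      0.0006 -0.      0.0339]
```

Call:
apply_moves:
  deltas:
    - [0, -0.015, 0, 0, 0, 0.004, -1]
    - [0, -0.03, 0, 0, 0, 0.008, -1]
    - [0, -0.045, 0, 0, 0, 0.012, -1]
    - [0, -0.06, 0, 0, 0, 0.015, -1]
    - [0, -0.077, 0, 0, 0, 0.0185, -1]
    - [0, -0.077, 0, 0, 0, 0.0185, -1]
    - [0, -0.077, 0, 0, 0, 0.0185, -1]
    - [0, -0.077, 0, 0, 0, 0.0185, -1]

```text
clock: 10.65
ee_pos: [0.5826, 0.0072, 0.059]
tool_rot: [[-0.991, -0.115, -0.074], [-0.115, 0.993, -0.008], [0.074, 0.0, -0.997]]
force: [-0.3, 0.7, -0.2]
finger_gap: 0.0145
```

Call:
apply_moves:
  deltas:
    - [0, -0.005, 0, 0, 0, 0.001, -1]
    - [0, -0.01, 0, 0, 0, 0.002, -1]
    - [0, -0.015, 0, 0, 0, 0.004, -1]
    - [0, -0.02, 0, 0, 0, 0.005, -1]
    - [0, -0.027, 0, 0, 0, 0.0064, -1]
    - [0, -0.027, 0, 0, 0, 0.0064, -1]
    - [0, -0.027, 0, 0, 0, 0.0064, -1]
    - [0, -0.027, 0, 0, 0, 0.0064, -1]

```text
clock: 11.65
ee_pos: [0.5827, 0.0071, 0.0559]
tool_rot: [[-0.992, -0.115, -0.059], [-0.115, 0.993, -0.007], [0.059, 0.0, -0.998]]
force: [-2.7, -0.2, -0.1]
finger_gap: 0.0146
```

```bash
python3 - <<'E'
from station import r
s=r.read_state();print(s['ee_pos'],s['force'],s['torque'],s['clock'],s['finger_gap'],s['tool_rot'])
E
```

```text
[0.58267378 0.0071471  0.05588394] [-2.72516063 -0.17906566 -0.11151639] [0.02538425 0.24388034 0.0288045 ] 11.65 0.01458696551362255 [[-9.91599163e-01 -1.15159736e-01 -5.89010660e-02]
 [-1.14961011e-01  9.93346984e-01 -6.76275472e-03]
 [ 5.92879933e-02  6.53842041e-05 -9.98240918e-01]]
```

Call:
apply_moves:
  deltas:
    - [0, -0.005, 0, 0, 0, 0.001, -1]
    - [0, -0.01, 0, 0, 0, 0.002, -1]
    - [0, -0.015, 0, 0, 0, 0.004, -1]
    - [0, -0.02, 0, 0, 0, 0.005, -1]
    - [0, -0.027, 0, 0, 0, 0.0064, -1]
    - [0, -0.027, 0, 0, 0, 0.0064, -1]
    - [0, -0.027, 0, 0, 0, 0.0064, -1]
    - [0, -0.027, 0, 0, 0, 0.0064, -1]

```text
clock: 12.65
ee_pos: [0.5826, 0.0071, 0.0527]
tool_rot: [[-0.992, -0.115, -0.045], [-0.115, 0.993, -0.005], [0.045, 0.0, -0.999]]
force: [-2.0, -0.3, -0.7]
finger_gap: 0.0144
```

```bash
python3 - <<'E'
from station import r
s=r.read_state();print(s['ee_pos'],s['force'],s['torque'],s['clock'],s['finger_gap'],s['tool_rot'][2])
E
```

```text
[0.58256686 0.00714128 0.05271614] [-1.98960032 -0.31589305 -0.67235806] [-0.06398834  0.26348739 -0.02869002] 12.65 0.014436143762021535 [ 4.49829225e-02  2.79311854e-05 -9.98987756e-01]
```

Call:
apply_moves:
  deltas:
    - [0, -0.005, 0, 0, 0, 0.001, -1]
    - [0, -0.01, 0, 0, 0, 0.002, -1]
    - [0, -0.015, 0, 0, 0, 0.004, -1]
    - [0, -0.02, 0, 0, 0, 0.005, -1]
    - [0, -0.027, 0, 0, 0, 0.0064, -1]
    - [0, -0.027, 0, 0, 0, 0.0064, -1]
    - [0, -0.027, 0, 0, 0, 0.0064, -1]
    - [0, -0.027, 0, 0, 0, 0.0064, -1]

```text
clock: 13.65
ee_pos: [0.5824, 0.0071, 0.0495]
tool_rot: [[-0.993, -0.115, -0.031], [-0.115, 0.993, -0.004], [0.031, 0.0, -1.0]]
force: [-2.1, -0.2, -0.4]
finger_gap: 0.0143
```

```bash
python3 - <<'E'
from station import r,get_image
import cv2
s=r.read_state();print(s['ee_pos'],s['force'],s['torque'],s['clock'],s['finger_gap'],s['tool_rot'][2])
p=get_image("scene");cv2.imwrite("pics/s6.png",cv2.resize(p["pixels"][190:290,200:300,::-1],None,fx=6,fy=6,interpolation=cv2.INTER_CUBIC))
E
```

```text
[0.58238721 0.00710819 0.04950236] [-2.07832301 -0.23461156 -0.41039771] [-0.04609985  0.2944542  -0.02047939] 13.65 0.014283511210866398 [ 3.09371320e-02  4.34130993e-05 -9.99521331e-01]
```

View pics/s6.png

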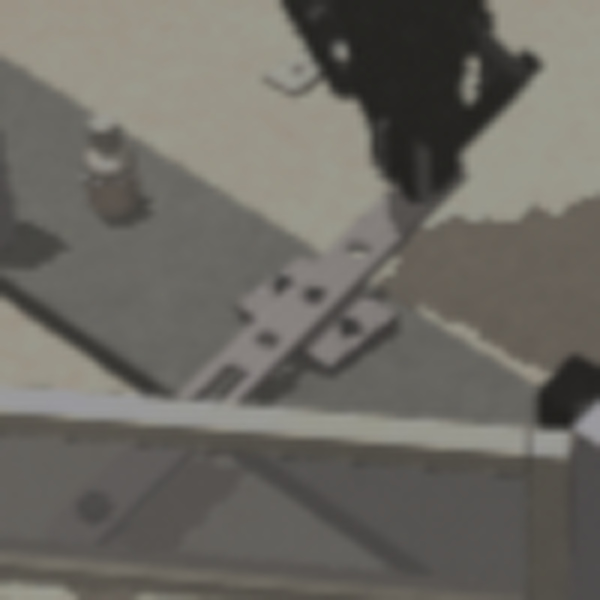

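Call:
apply_moves:
  deltas:
    - [0, -0.005, 0, 0, 0, 0.001, -1]
    - [0, -0.01, 0, 0, 0, 0.002, -1]
    - [0, -0.015, 0, 0, 0, 0.004, -1]
    - [0, -0.02, 0, 0, 0, 0.005, -1]
    - [0, -0.027, 0, 0, 0, 0.0064, -1]
    - [0, -0.027, 0, 0, 0, 0.0064, -1]
    - [0, -0.027, 0, 0, 0, 0.0064, -1]
    - [0, -0.027, 0, 0, 0, 0.0064, -1]

```text
clock: 14.7
ee_pos: [0.5823, 0.0071, 0.0463]
tool_rot: [[-0.993, -0.115, -0.017], [-0.115, 0.993, -0.002], [0.017, 0.0, -1.0]]
force: [-2.1, -2.0, -0.9]
finger_gap: 0.015
```

```bash
python3 - <<'E'
from station import r,get_image
s=r.read_state();print(s['ee_pos'],s['force'],s['torque'],s['clock'],s['finger_gap'],s['tool_rot'][2])
E
```

```text
[0.58233519 0.0070944  0.04633323] [-2.06836244 -1.96188258 -0.90329557] [-0.03326179  0.34930568 -0.02803198] 14.7 0.014968558528777733 [ 1.67241842e-02  1.50226631e-05 -9.99860141e-01]
```

Call:
apply_moves:
  deltas:
    - [0, -0.005, 0, 0, 0, 0.001, -1]
    - [0, -0.01, 0, 0, 0, 0.002, -1]
    - [0, -0.015, 0, 0, 0, 0.004, -1]
    - [0, -0.02, 0, 0, 0, 0.005, -1]
    - [0, -0.027, 0, 0, 0, 0.0064, -1]
    - [0, -0.027, 0, 0, 0, 0.0064, -1]
    - [0, -0.027, 0, 0, 0, 0.0064, -1]
    - [0, -0.027, 0, 0, 0, 0.0064, -1]

```text
clock: 15.7
ee_pos: [0.5823, 0.0071, 0.0431]
tool_rot: [[-0.993, -0.115, -0.003], [-0.115, 0.993, -0.0], [0.003, 0.0, -1.0]]
force: [-1.9, -0.1, -1.0]
finger_gap: 0.0144
```

```bash
python3 - <<'E'
from station import r,get_image
s=r.read_state();print(s['ee_pos'],s['force'],s['torque'],s['clock'],s['finger_gap'],s['tool_rot'][2])
E
```

```text
[0.58227522 0.00710532 0.04314498] [-1.89470519 -0.1281533  -0.96735804] [-0.03421072  0.32632645 -0.06049046] 15.7 0.014353791214875624 [ 2.54893390e-03  3.49093598e-05 -9.99996751e-01]
```

Call:
apply_moves:
  deltas:
    - [0, -0.002, 0, 0, 0, 0.0005, -1]
    - [0, -0.003, 0, 0, 0, 0.001, -1]
    - [0, -0.005, 0, 0, 0, 0.0015, -1]
    - [0, -0.005, 0, 0, 0, 0.002, -1]
    - [0, -0.005, 0, 0, 0, 0.0025, -1]
    - [0, -0.005, 0, 0, 0, 0.0025, -1]
    - [0, -0.005, 0, 0, 0, 0.0025, -1]
    - [0, -0.005, 0, 0, 0, 0.0025, -1]

```text
clock: 16.7
ee_pos: [0.5823, 0.0071, 0.0425]
tool_rot: [[-0.993, -0.115, 0.0], [-0.115, 0.993, -0.0], [-0.0, -0.0, -1.0]]
force: [-5.4, -0.0, 5.7]
finger_gap: 0.0143
```

```bash
python3 - <<'E'
from station import r,get_image
s=r.read_state();print(s['ee_pos'],s['force'],s['torque'],s['clock'],s['finger_gap'],s['tool_rot'][2])
E
```

```text
[0.58230301 0.0070951  0.04253279] [-5.42592721 -0.03045588  5.69089223] [-0.05999445  0.8322094  -0.02019585] 16.7 0.014311044444392004 [-1.97367314e-04 -5.17039671e-05 -9.99999979e-01]
```

Call:
apply_moves:
  deltas:
    - [0, 0, 0, 0.001, 0, 0, -1]
    - [0, 0, 0, 0.001, 0, -0.001, -1]
    - [0, 0, 0, 0.001, 0, -0.001, -0.4]
    - [0, 0, 0, 0.001, 0, -0.001, -0.2]
    - [0, 0, 0, 0.001, 0, -0.001, 0]
    - [0, 0, 0, 0.001, 0, -0.001, 0]
    - [0, 0, 0, 0.001, 0, -0.001, 0]
    - [0, 0, 0, 0.001, 0, -0.001, 0]

```text
clock: 17.7
ee_pos: [0.5818, 0.007, 0.0424]
tool_rot: [[-0.993, -0.115, 0.0], [-0.115, 0.993, 0.0], [-0.0, 0.0, -1.0]]
force: [-0.6, -0.6, -0.4]
finger_gap: 0.0425
```

Call:
apply_moves:
  deltas:
    - [0, 0, 0, 0, 0, -0.02, 0]
    - [0, 0, 0, 0, 0, -0.05, 0]
    - [0, 0, 0, 0, 0, -0.1, 0]
    - [0, 0, 0, 0, 0, -0.15, 0]
    - [0, 0, 0, 0, 0, -0.2, 0]
    - [0, 0, 0, 0, 0, -0.22, 0]
    - [0, 0, 0, 0, 0, -0.22, 0]
    - [0, 0, 0, 0, 0, -0.22, 0]

```text
clock: 18.7
ee_pos: [0.581, 0.0071, 0.1515]
tool_rot: [[-0.993, -0.115, -0.002], [-0.115, 0.993, 0.0], [0.002, 0.0, -1.0]]
force: [-0.3, 0.1, -0.1]
finger_gap: 0.0427
```

```bash
python3 - <<'E'
from h import *
from station import r,get_image,nets
import cv2,pickle
s=r.read_state();print(s['ee_pos'],s['force'],s['clock'],s['finger_gap'])
p=get_image("wrist");pickle.dump(p,open('w7.pkl','wb'));cv2.imwrite("pics/w7.png",p["pixels"][:,:,::-1])
p=get_image("scene");cv2.imwrite("pics/s7.png",cv2.resize(p["pixels"][190:290,200:300,::-1],None,fx=6,fy=6,interpolation=cv2.INTER_CUBIC))
for t in ["hole3","knob_mid"]:
    print(t,[(np.round(d["at"],4).tolist(),round(d["score"],2)) for d in nets.spot_point(p,t)[:2]])
E
```

```text
[0.58098775 0.00711909 0.15145853] [-0.33426091  0.10536256 -0.11672559] 18.7 0.04271769832268062
hole3 [([0.6648, 0.0163, 0.0318], 0.55)]
knob_mid [([0.5835, 0.0021, 0.0559], 0.86), ([0.7282, 0.0233, 0.0316], 0.7)]
```

View pics/s7.png

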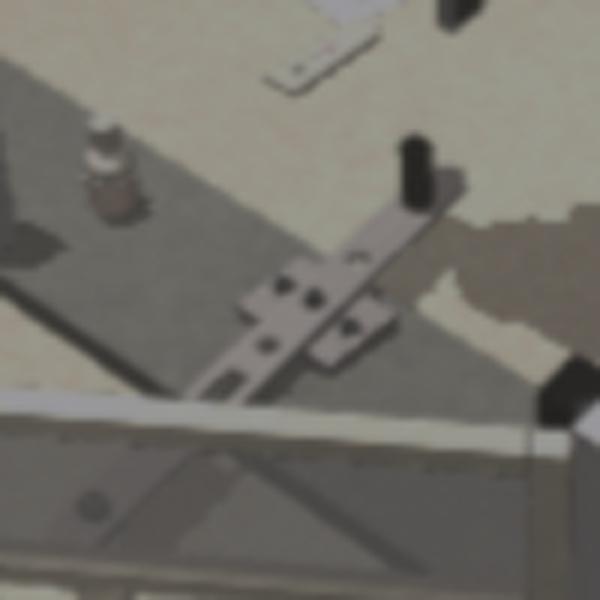

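View pics/w7.png

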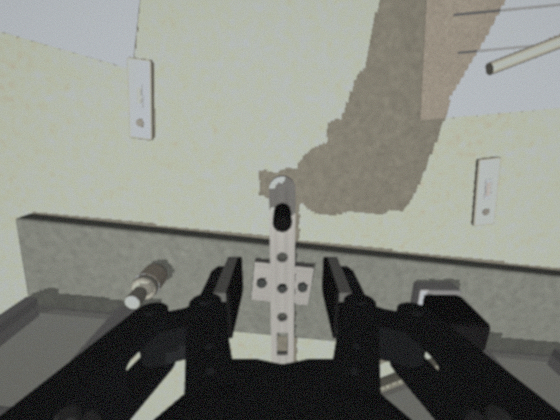

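```bash
python3 - <<'E'
from h import *
import pickle,cv2
p=pickle.load(open('w7.pkl','rb'))
im=p['pixels'][:,:,::-1]
cv2.imwrite('pics/w7c.png',cv2.resize(im[245:360,240:325],None,fx=7,fy=5.2,interpolation=cv2.INTER_CUBIC))
E
```

```text
(no output)
```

View pics/w7c.png

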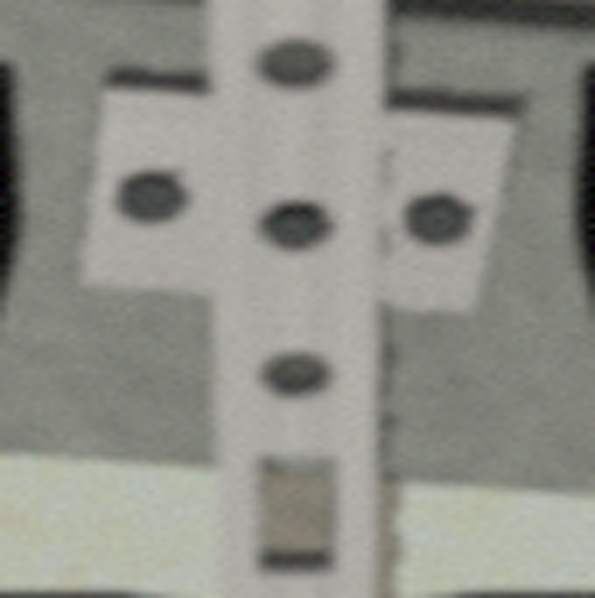

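```bash
python3 - <<'E'
from h import *
import pickle
from station import r
p=pickle.load(open('w7.pkl','rb'))
C=lambda a,b,z:bp(p,240+a/7,245+b/5.2,z)*1e3
h=[C(295,64,.036),C(295,225,.036),C(296,375,.036)]
print(np.round(h,1),np.linalg.norm(h[1]-h[0]),np.linalg.norm(h[2]-h[1]),'screws mid',(C(152,196,.03)+C(438,219,.03))/2)
print(r.read_state()['dq'].round(3)); print(r.job_done())
E
```

```text
[[628.   13.2  36. ]
 [661.8  17.2  36. ]
 [695.6  21.2  36. ]] 34.06663216833162 34.013044667646255 screws mid [661.60564359  17.19375697  30.        ]
[-0.006 -0.123  0.23   0.106  0.096 -0.031]
the job is handed in; nothing more can be done
None
```

The stay now sits with its third opening (the second round hole from the knob) over the pin, flat on the plate. The gripper has let go and stands clear above it, and I handed the job in at about 19 s of the 69 s allowed.

I took the stay by its knob, tilted it up off the pin and pushed the flap open to about 0.59 rad by my geometry. I then lowered it in small steps, checking the force after each. The hole went over the pin on the first try.

**Forces:** There was no vertical contact on the way down. The first rise came at the bottom, about 6 N, as the bar met the plate. Side readings stayed under 6 N. All of these are far below the pin's 25 N limit.

**Position:** In the last wrist picture, hole 3 is at (661.8, 17.2) mm. The midpoint of the plate screws, where the pin stands, is at (661.6, 17.2) mm. The hole spacings back-project to 34.0 and 34.1 mm against a true 34, so the bar is level at plate height.

**Height:** At contact the gripper was at the height for a flat bar, within about 0.2 mm.

**Surroundings:** The cassettes, dropper, stamp and marker look undisturbed in the pictures. I did not re-measure where they stand.

No check failed. The network's position for hole 3 in the scene picture was 3 mm off my measurement (664.8, 16.3 mm), which is within its stated accuracy.

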